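# Lock the winged cover onto the dust extractor's slot port

## Task

Take the cover with the straight grip bar from the plywood rack and fit it to the slot-shaped port of the grey dust extractor: line its bar up with the slot, push it down against the spring, turn it a quarter turn either way, and let go so that the spring seats it locked crosswise to the slot. Leave the round-knobbed bung where it is in the rack.

Things in the scene. Friction and masses are not known exactly. Their poses are not given: they have to be found in the camera images.
- cover_grip (a point): Grip point of the loose cover, 0.25 kg, set in the rack. Black bar 70 long, 16 thick, 45 mm tall; below it a grey metal disc 90 across, 8 thick; steel stem 16 across, 22 long; at the foot two wings, together 60 x 14 x 12 mm, parallel to the bar. Point: mid-bar, 19 below its top, 26 above the disc's upper face, 34 above its underside, 68 above the wings' underside. x along bar, z up.
- slot (a point): Centre of the slot port (81 x 31 mm, ringed by a thin steel line), level with the top of the extractor, a fixed grey box 190 x 300 x 110 mm; its round port, 57 mm, 145 mm away along slot y, is not used. x along the slot, z up. Top plate 8 mm thick, with 5 mm ridges under it beside the slot. The cover's grip point is 68 mm above this point as the wings reach the mouth, 34 mm when the disc meets the box.
- plunger (a joint): Brass spring plunger, 26 mm across, in mid-slot, top 4 mm below the box's top; value: m pushed down. Push: 5 N at first, 11 N seated, 16 N at the stop. To turn the cover hold its grip point under 43 mm (best 35 to 39) above the slot point; after a quarter turn the spring lifts it to 48 mm, wings against the plate between the ridges, bar across the slot: seated (plunger about 0.016).
- bung_knob (a point): Middle of the round knob (40 mm across, 22 high) of the bung, a loose bystander with a black knob on an 80 mm grey metal disc like the cover's. The rack is a fixed plywood block 130 x 290 x 40 mm with two equal wells (81 x 31 mm) 130 mm apart along its length; bung in one, cover in the other (which is which varies), discs resting on the block's top. z up.
Things that resemble listed ones, but are neither listed nor needed, are in the scene too. What is shaped like the part that bears cover_grip but blue or purple is not meant.

How it is judged:
By the outcome, as a careful person would: the job done as asked, in the order asked, and still so for the second after the job is handed in, with the robot touching nothing.
It also fails if it takes over 45 s, if anything falls off the work surface, if the arm or the gripper's body presses on something with over 40 N, if the wrist force passes 120 N, or if a joint passes its speed limit or range.

## Robot

A 7-joint arm with a two-finger parallel gripper is mounted at the origin on the work surface. World frame = base frame: x ahead of the robot, y to its left, z up, the work surface at z = 0. Lengths are in m, angles in rad, forces in N, time in s.
With the tool pointing down it reaches from about 0.425 to 0.925 m from the base axis. Payload 6.8 kg.
Tool frame: the origin (TCP) lies at the very end of the fingers, on their centre line; the grasp point (between the pads) lies 19 mm behind it; z points along the fingers, x is the direction in which the jaws open and shut, and the axes are right-handed (so a half turn about z gives the same grasp; the last joint's range is limited). The gripper opens to 85 mm and grips with 20 to 120 N. Pads are 22 mm wide; open, the fingers measure 114 mm over their backs; the gripper's body (76 mm by 85 mm) begins 54 mm behind the grasp point. The pads swing forward as they close: fully open they stand 13 mm farther back than shut.
Start: joints at [1.169, 0.477, 0.022, 1.555, -0.011, 1.109, -0.083], TCP at [0.195, -0.646, 0.231] pointing down, gripper open.
Joint ranges: [-2.96, 2.96], [-0.34, 2.1], [-1.41, 1.46], [0.24, 2.44], [-1.37, 4.51], [0.17, 1.92], [-2.96, 2.96]. Speed limits (rad/s): [2.39, 2.39, 3.14, 3.14, 3.14, 3.14, 3.14].

## Interface

Orientations are given as a unit quaternion [x, y, z, w].
In Python, from workcell import get_obs, capture, camera_info, job_done gives the robot as it stands.
- The arm moves only by the shell command python3 -m creep 'ROWS' [FORCE]. ROWS is JSON, a list of rows, each an object with "delta_pos": the shift along the tool's x, y, z in m, a list of three; "yaw": the turn about the tool's z in rad; "claw": the closure, from -1 (fully open) to 1 (shut), so that 0 is half open. In form: [{"delta_pos": [dx, dy, dz], "yaw": yaw, "claw": claw}, ...]. A call has 1 to 12 rows; each row is the pose to reach, as a shift and turn from the pose commanded when the call began, along the tool's axes at that moment; what a row does not reach only later rows make up. A row lasts 1/12 s, in which the tool goes at most 41.7 mm and 7.16 degrees, less where a joint would pass 70% of its speed; a pose out of reach is approached as far as the arm can. A call with a gripper value outside its range is refused whole. The fingers move at their own pace and stop on an object; FORCE is the grip in N (left out, the last holds). Time passes only in rows, so rows that repeat a pose let the fingers close. It gives the time, the measured TCP pose, the force and the opening at its end, in the units of the state.
- get_obs(): the state, without advancing time (a new reading comes with each control period).
- capture(name): name is "side" or "top" or "wrist"; returns the picture (480x640x3 uint8, red, green, blue); there is no depth.
- camera_info(name): a dict with "fx", "fy", "cx", "cy" (pixels), "R" (3x3) and "t" (3): a world point X has camera coordinates R X + t. Camera axes: x right, y down, z forward; pixel columns grow to the right and rows downward; lengths in m; the calibration is good to about 2 mm. The wrist camera is an equidistant fisheye: a pixel r from the principal point sees the ray r / f radians off the axis. A picture is of the moment at which its call begins: read the wrist's pose just before it. camera_info takes no time and is no camera call; for the wrist camera it gives the pose at the moment of the call.
- job_done(): hands the job in, once; it reports no verdict.
The state is a dict: "time": time; "qpos": joint angles; "qvel": joint speeds; "tau": joint torques, N m; "eef_pos": TCP position; "eef_rot": TCP orientation; "force": force on the tool from outside, world axes, zero at the start; "moment": the same for the moment, N m; "width": opening from 0.0 (shut) to 1.0 (fully open).
Only numpy, scipy, OpenCV 4.12 (cv2) and the standard library are available. Lean on these libraries where they do the work, as an engineer would, in place of code of your own. Each camera call takes 0.05 s, during which the arm holds its last target.

## Working session

There is one attempt and no reset: what is moved stays moved. The work goes in short steps, Python scripts to look and compute and a shell command to move; the robot and the scene stay as the last step left them, time stands still between calls to the robot, and variables do not carry over. Pictures are saved under pics/ and viewed, and the job is handed in when it is done.

```bash
ls; mkdir -p pics
python3 - <<'E'
from workcell import *
import cv2,numpy as np
o=get_obs()
for k,v in o.items(): print(k,np.round(v,4))
for n in ["side","top","wrist"]:
    c=camera_info(n); print(n,{k:np.round(v,4).tolist() for k,v in c.items()})
    im=capture(n); cv2.imwrite(f"pics/{n}0.png",im[:,:,::-1])
E
```

```text
pics
time 0.0
qpos [ 1.1689  0.4778  0.0223  1.5565 -0.0115  1.1093 -0.0831]
qvel [ 0.0002 -0.0003  0.0017  0.001  -0.0008  0.0004 -0.001 ]
tau [ 9.00000e-04 -5.96458e+01  1.60840e+00 -2.81205e+01  1.24000e-02
  9.30000e-03  0.00000e+00]
eef_pos [ 0.1953 -0.6455  0.2303]
eef_rot [ 8.03e-01 -5.96e-01 -8.00e-04 -5.00e-04]
force [ 0.0976 -0.8078 -0.4786]
moment [-0.0366  0.0477 -0.0269]
width 0.9972
side {'fx': 475.351, 'fy': 475.351, 'cx': 322.3876, 'cy': 236.7929, 'R': [[0.9848, -0.1738, 0.0039], [-0.0999, -0.5844, -0.8053], [0.1422, 0.7926, -0.5929]], 't': [-0.5411, 0.0531, 0.9269]}
top {'fx': 507.7576, 'fy': 507.7576, 'cx': 324.6031, 'cy': 239.5144, 'R': [[0.0265, -0.9996, 0.0088], [-0.9962, -0.0271, -0.083], [0.0832, -0.0066, -0.9965]], 't': [-0.1674, 0.5157, 1.0321]}
wrist {'fx': 371.6483, 'fy': 371.6483, 'cx': 317.2152, 'cy': 238.3843, 'R': [[0.2903, -0.9569, -0.0022], [-0.9227, -0.2805, 0.2644], [-0.2537, -0.0748, -0.9644]], 't': [-0.6742, -0.0349, 0.3787]}
```

View pics/side0.png

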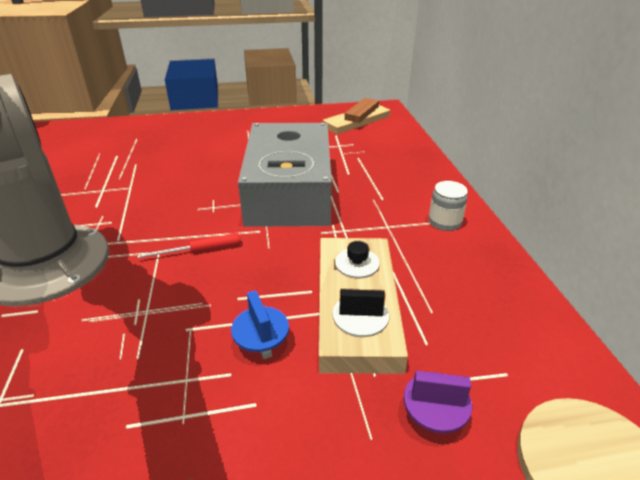

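View pics/top0.png

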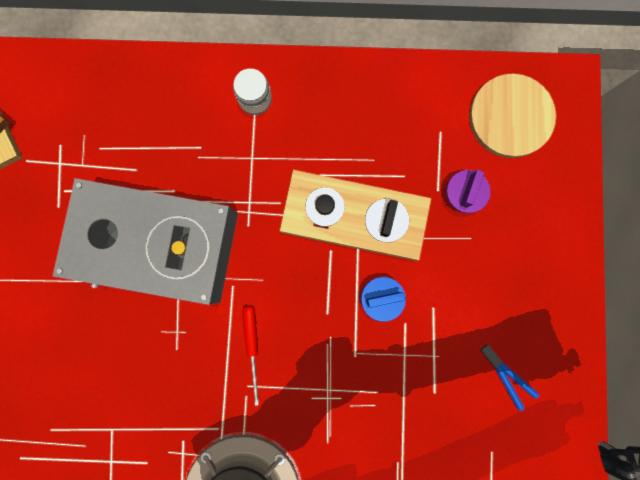

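View pics/wrist0.png

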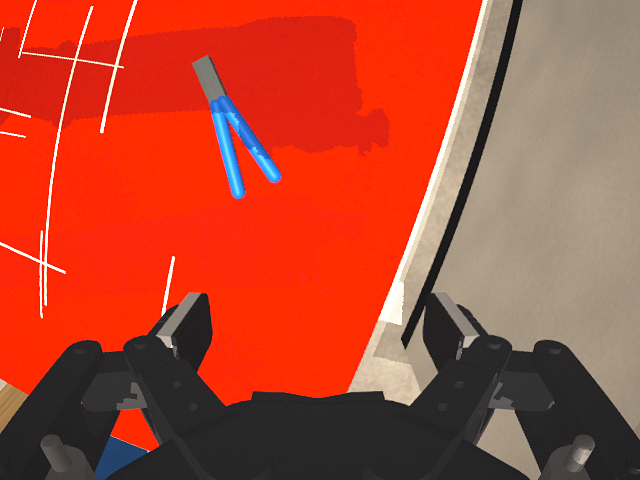

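Side view: the black-bar cover is at about (362,302) and the bung at (358,252). Top view candidates:
- Black-bar cover in the rack: (388,219). This one fits the description.
- Bung, with a round knob: (325,205).
- Blue decoy: (383,299).
- Purple decoy: (468,190).
- Slot port: (178,247).
- Round port, not used: (103,234).

Next I'll check the choice in a close crop and get masks.

```bash
cat > h.py <<'E'
import numpy as np,cv2
from workcell import camera_info
def ray(n,u,v,c=None):
    c=c or camera_info(n);R=np.array(c['R']);t=np.array(c['t'])
    x=(u-c['cx'])/c['fx'];y=(v-c['cy'])/c['fy']
    if n=='wrist':
        r=np.hypot(x,y);d=np.array([x/r*np.sin(r),y/r*np.sin(r),np.cos(r)]) if r>1e-9 else np.array([0,0,1.])
    else: d=np.array([x,y,1.])
    d=R.T@d;return -R.T@t,d/np.linalg.norm(d)
def plane(n,u,v,z,c=None):
    o,d=ray(n,u,v,c);return o+d*(z-o[2])/d[2]
def tri(rays):
    A=np.zeros((3,3));b=np.zeros(3)
    for o,d in rays:
        P=np.eye(3)-np.outer(d,d);A+=P;b+=P@o
    X=np.linalg.solve(A,b)
    return X,[np.linalg.norm((np.eye(3)-np.outer(d,d))@(X-o)) for o,d in rays]
E
python3 - <<'E'
import cv2,numpy as np
t=cv2.imread('pics/top0.png');s=cv2.imread('pics/side0.png')
a=cv2.resize(t[160:280,270:440],None,fx=4.6,fy=4.6,interpolation=cv2.INTER_CUBIC)[:580,:790]
cv2.imwrite('pics/c1.png',a)
cv2.imwrite('pics/c2.png',cv2.resize(t[170:310,50:240],None,fx=4.2,fy=4.2,interpolation=cv2.INTER_CUBIC))
cv2.imwrite('pics/c3.png',cv2.resize(s[110:230,230:345],None,fx=5,fy=5,interpolation=cv2.INTER_CUBIC))
cv2.imwrite('pics/c4.png',cv2.resize(s[230:375,310:415],None,fx=4,fy=4,interpolation=cv2.INTER_CUBIC))
E
```

```text
(no output)
```

View pics/c1.png

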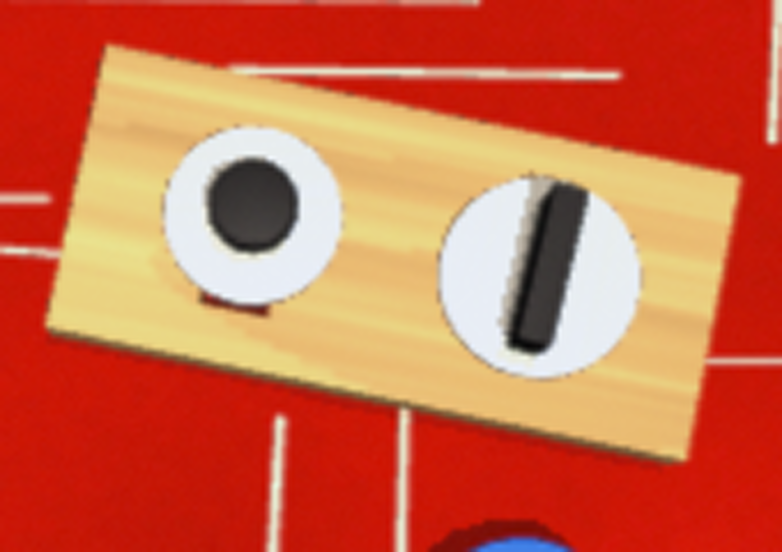

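View pics/c2.png

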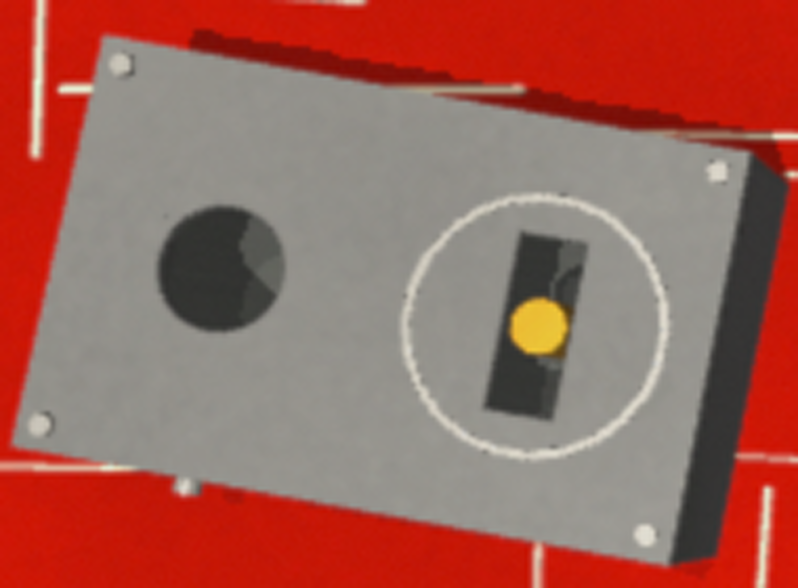

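View pics/c3.png

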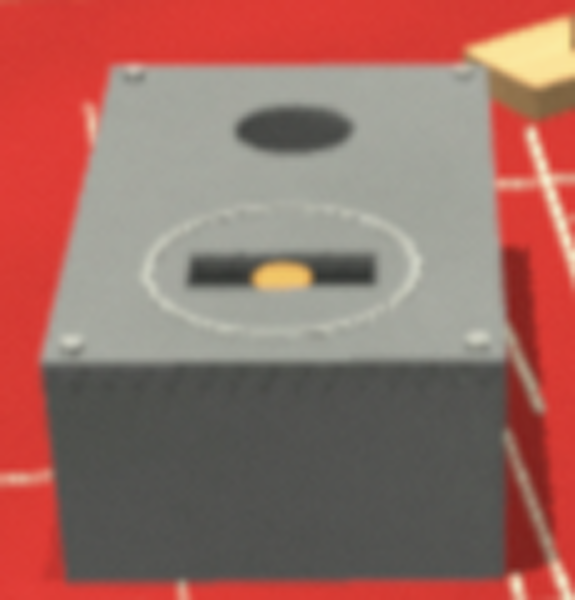

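View pics/c4.png

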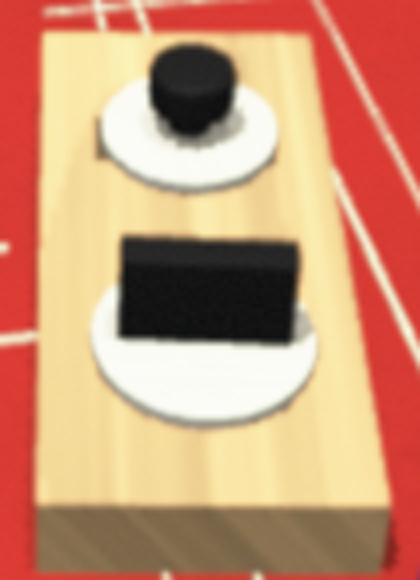

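The crop confirms the choice: a flat black bar on a pale disc at top (388,219), with the round bung beside it at (325,205). Now I'll measure the disc, bar, slot and ring in both views.

```bash
cat > m.py <<'E'
from h import *
t=cv2.imread('pics/top0.png');s=cv2.imread('pics/side0.png')
def big(mask,off):
    cs,_=cv2.findContours(mask.astype(np.uint8),cv2.RETR_EXTERNAL,cv2.CHAIN_APPROX_NONE)
    c=max(cs,key=cv2.contourArea);return c+np.array(off)
def roi(im,x0,y0,x1,y1):
    r=im[y0:y1,x0:x1].astype(int);return r[...,0],r[...,1],r[...,2],(x0,y0)
# disc
out={}
for n,im,bx in [('top',t,(362,190,412,245)),('side',s,(326,272,396,338))]:
    b,g,r,o=roi(im,*bx); m=(b>150); c=cv2.convexHull(big(m,o)); e=cv2.fitEllipse(c); out['disc',n]=e; print('disc',n,np.round(e[0],2),np.round(e[1],1))
    dk=(r<75)&(g<75)&(b<75); c=big(dk,o); rr=cv2.minAreaRect(c); out['bar',n]=c; print('bar',n,np.round(rr[0],1),np.round(rr[1],1),rr[2], c.reshape(-1,2).min(0),c.reshape(-1,2).max(0))
for n,im,bx in [('top',t,(140,208,216,286)),('side',s,(252,145,322,182))]:
    b,g,r,o=roi(im,*bx)
    m=(b>170) if n=='top' else (b>145)
    pts=np.argwhere(m)[:,::-1]+np.array(o); e=cv2.fitEllipse(pts.astype(np.float32)); out['ring',n]=e;print('ring',n,np.round(e[0],2),np.round(e[1],1),len(pts))
    dk=(b<100)
    c=big(dk,o); rr=cv2.minAreaRect(c); out['slot',n]=rr; print('slot',n,np.round(rr[0],2),np.round(rr[1],1),rr[2]); print(np.round(cv2.boxPoints(rr),1).tolist())
for k in ['disc','ring']:
    print(k,[np.round(q,4) for q in tri([ray(n,*out[k,n][0]) for n in('top','side')])])
    for n in('top','side'): print(n,np.round(plane(n,*out[k,n][0],.048 if k=='disc' else .11),4))
for n in('top','side'):
    P=np.array([plane(n,*q,.11) for q in cv2.boxPoints(out['slot',n])]);print('slot',n,np.round(P.mean(0),4),[np.round(np.linalg.norm(P[i]-P[i-1]),4) for i in range(4)],[np.round(np.degrees(np.arctan2(*(P[i]-P[i-1])[[1,0]])),1) for i in range(4)])
P=np.array([plane('top',*q,.093) for q in cv2.boxPoints(cv2.minAreaRect(out['bar','top']))]);print('bar top',np.round(P.mean(0),4),[np.round(np.linalg.norm(P[i]-P[i-1]),4) for i in range(4)],[np.round(np.degrees(np.arctan2(*(P[i]-P[i-1])[[1,0]])),1) for i in range(4)])
E
python3 m.py
```

```text
disc top [386.98 219.91] [43.4 44.4]
bar top [388.1 218. ] [ 8.8 36.4] 13.392498016357422 [381 200] [396 236]
disc side [360.02 305.49] [ 82.9 113.8]
bar side [361.6 302.3] [42.9 24.3] 2.2025980949401855 [340 290] [383 315]
ring top [176.88 247.24] [60.8 62.1] 337
slot top [177.25 247.25] [16.7 43.1] 11.309932708740234
[[164.8000030517578, 266.79998779296875], [173.3000030517578, 224.5], [189.6999969482422, 227.6999969482422], [181.1999969482422, 270.0]]
ring side [286.13 162.9 ] [34.9 69.7] 2247
slot side [286.  163.5] [ 5. 36.] 90.0
[[268.0, 161.0], [304.0, 161.0], [304.0, 166.0], [268.0, 166.0]]
disc [array([ 0.5599, -0.2773,  0.0632]), array([0.0006, 0.0006])]
top [ 0.5613 -0.2791  0.048 ]
side [ 0.5649 -0.2624  0.048 ]
ring [array([0.4908, 0.1258, 0.1125]), array([0.0006, 0.0006])]
top [0.4904 0.1266 0.11  ]
side [0.4919 0.1307 0.11  ]
slot top [0.4905 0.1259 0.11  ] [np.float64(0.0316), np.float64(0.0816), np.float64(0.0318), np.float64(0.0816)] [np.float64(80.3), np.float64(-8.3), np.float64(-99.8), np.float64(171.5)]
slot side [0.4913 0.128  0.11  ] [np.float64(0.0233), np.float64(0.0789), np.float64(0.0232), np.float64(0.0775)] [np.float64(85.3), np.float64(-9.6), np.float64(-98.2), np.float64(170.4)]
bar top [ 0.5595 -0.2755  0.093 ] [np.float64(0.0171), np.float64(0.0715), np.float64(0.0172), np.float64(0.0715)] [np.float64(78.1), np.float64(-12.3), np.float64(-101.9), np.float64(167.6)]
```

```bash
python3 -m creep '[{"delta_pos":[-0.06,-0.11,-0.02],"yaw":0.12,"claw":-1},{"delta_pos":[-0.248,-0.457,-0.03],"yaw":0.51,"claw":-1},{"delta_pos":[-0.248,-0.457,-0.03],"yaw":0.51,"claw":-1},{"delta_pos":[-0.248,-0.457,-0.03],"yaw":0.51,"claw":-1},{"delta_pos":[-0.248,-0.457,-0.03],"yaw":0.51,"claw":-1},{"delta_pos":[-0.248,-0.457,-0.03],"yaw":0.51,"claw":-1},{"delta_pos":[-0.248,-0.457,-0.03],"yaw":0.51,"claw":-1},{"delta_pos":[-0.248,-0.457,-0.03],"yaw":0.51,"claw":-1},{"delta_pos":[-0.248,-0.457,-0.03],"yaw":0.51,"claw":-1},{"delta_pos":[-0.248,-0.457,-0.03],"yaw":0.51,"claw":-1},{"delta_pos":[-0.248,-0.457,-0.03],"yaw":0.51,"claw":-1},{"delta_pos":[-0.248,-0.457,-0.03],"yaw":0.51,"claw":-1}]'
python3 -c "
from workcell import *;import numpy as np;o=get_obs();print(o['eef_pos'],o['eef_rot'],o['qpos'])"
```

```text
time: 1.15
eef_pos: [0.5462, -0.2907, 0.2602]
eef_rot: [-0.627, 0.779, 0.0, -0.0]
force: [0.5, -0.8, -0.2]
width: 0.999
[ 0.54617449 -0.29072021  0.26020654] [-6.26634966e-01  7.79312905e-01  7.93248567e-05 -8.90732731e-05] [ 0.4262712   0.36135112 -0.04967191  1.66129705  0.01959222  1.11965351
 -1.41588182]
```

```bash
python3 -m creep '[{"delta_pos":[0,0,0],"yaw":0,"claw":-1},{"delta_pos":[0,0,0],"yaw":0,"claw":-1},{"delta_pos":[0,0,0],"yaw":0,"claw":-1}]'
python3 - <<'E'
from workcell import *
import cv2,json,numpy as np
c=camera_info('wrist');im=capture('wrist');cv2.imwrite('pics/w1.png',im[:,:,::-1])
json.dump({k:np.array(v).tolist() for k,v in c.items()},open('w1.json','w'));print(get_obs()['eef_pos'],get_obs()['eef_rot'])
E
```

```text
time: 1.4
eef_pos: [0.5447, -0.2927, 0.2598]
eef_rot: [-0.627, 0.779, 0.0, -0.001]
force: [-0.2, -0.4, -0.9]
width: 0.999
[ 0.54410306 -0.29369346  0.25984157] [-6.26003667e-01  7.79819831e-01  1.60981672e-04 -6.43372105e-04]
```

View pics/w1.png

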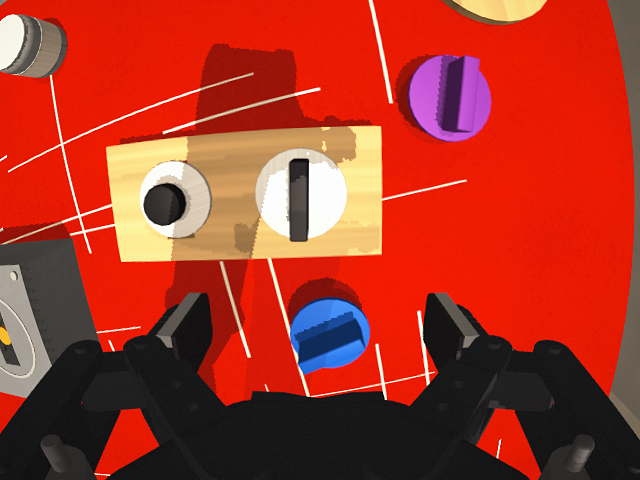

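The wrist view shows the cover's disc at about (301,194) with its bar nearly vertical at about (299,199). The bung is at (165,204) and the purple decoy at (450,95). I'll fit the bar-top edges and disc here and triangulate them against the top and side views.

```bash
cat > m2.py <<'E'
import json
from h import *
c=json.load(open('w1.json'));w=cv2.imread('pics/w1.png');s=cv2.imread('pics/side0.png');t=cv2.imread('pics/top0.png')
x0,y0=250,140;r=w[y0:245,x0:352].astype(int)
m=(r.max(2)<70).astype(np.uint8)
n,l,st,ce=cv2.connectedComponentsWithStats(m);i=1+np.argmax(st[1:,4]);print('bar',st[i],ce[i]+[x0,y0])
pts=np.argwhere(l==i)[:,::-1]+[x0,y0]
rr=cv2.minAreaRect(pts.astype(np.float32));print(rr)
d=(r.min(2)>150).astype(np.uint8);cs,_=cv2.findContours(d,0,1);h=cv2.convexHull(max(cs,key=cv2.contourArea))+np.array([x0,y0]);e=cv2.fitEllipse(h);print('disc w',e)
cv2.imwrite('pics/c5.png',cv2.resize(w[y0:265,100:400],None,fx=2.6,fy=2.6,interpolation=cv2.INTER_CUBIC))
# side disc with strict threshold
x,y=326,272;q=s[y:338,x:396].astype(int);d=(q.min(2)>200).astype(np.uint8);cs,_=cv2.findContours(d,0,1);h=cv2.convexHull(max(cs,key=cv2.contourArea))+np.array([x,y]);es=cv2.fitEllipse(h);print('disc s',es)
R=[ray('wrist',*e[0],c),ray('top',386.98,219.91),ray('side',*es[0])]
print('disc wt',tri(R[:2]),'ts',tri(R[1:]),'wts',tri(R))
for z in(.048,.05): print(z,plane('wrist',*e[0],z,c),plane('top',386.98,219.91,z))
for z in(.093,.095):
    P=np.array([plane('wrist',*p,z,c) for p in cv2.boxPoints(rr)]);print('bar',P.mean(0),[np.linalg.norm(P[k]-P[k-1]).round(4) for k in range(4)],[np.degrees(np.arctan2(*(P[k]-P[k-1])[[1,0]])).round(1) for k in range(4)])
E
python3 m2.py
```

```text
bar [ 40  19  19  82 593] [298.93254637 185.06913997]
((299.0, 199.5), (81.0, 18.0), 90.0)
disc w ((302.7005920410156, 192.75161743164062), (90.04694366455078, 97.14151000976562), 73.5884017944336)
disc s ((360.39093017578125, 314.1963195800781), (39.774051666259766, 55.804805755615234), 96.27407836914062)
disc wt (array([ 0.56187098, -0.28109024,  0.03885106]), [np.float64(0.0009715178764735878), np.float64(0.0009715178764734837)]) ts (array([ 0.56154535, -0.27940804,  0.04581283]), [np.float64(3.410966854667616e-05), np.float64(3.410966854663395e-05)]) wts (array([ 0.5617004 , -0.28061643,  0.04617919]), [np.float64(0.001832717009649324), np.float64(0.0012485128460431986), np.float64(0.0007474922152176834)])
0.048 [ 0.56251604 -0.28249572  0.048     ] [ 0.561304   -0.27913063  0.048     ]
0.05 [ 0.56278639 -0.28263441  0.05      ] [ 0.56105219 -0.27887192  0.05      ]
bar [ 0.56306771 -0.2810898   0.093     ] [np.float64(0.0697), np.float64(0.0149), np.float64(0.0696), np.float64(0.0156)] [np.float64(-13.2), np.float64(-102.7), np.float64(167.4), np.float64(77.7)]
bar [ 0.56337383 -0.28125777  0.095     ] [np.float64(0.0692), np.float64(0.0148), np.float64(0.0691), np.float64(0.0155)] [np.float64(-13.2), np.float64(-102.7), np.float64(167.4), np.float64(77.7)]
```

View pics/c5.png

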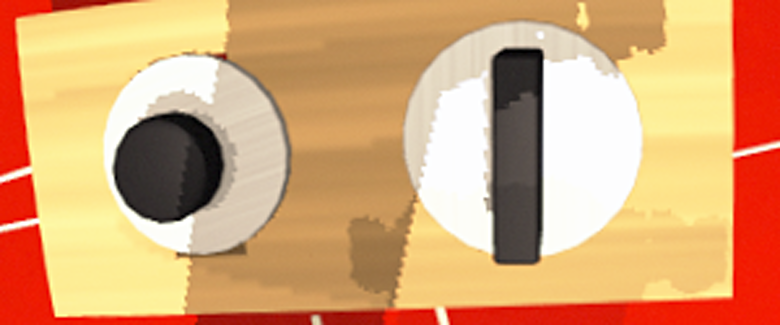

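```bash
python3 -m creep '[{"delta_pos":[-0.01,-0.008,0.03],"yaw":0,"claw":-1},{"delta_pos":[-0.017,-0.015,0.065],"yaw":0,"claw":-1},{"delta_pos":[-0.017,-0.015,0.09],"yaw":0,"claw":-1},{"delta_pos":[-0.017,-0.015,0.10],"yaw":0,"claw":-1},{"delta_pos":[-0.017,-0.015,0.10],"yaw":0,"claw":-1},{"delta_pos":[-0.017,-0.015,0.10],"yaw":0,"claw":-1},{"delta_pos":[-0.017,-0.015,0.10],"yaw":0,"claw":-1}]'
python3 - <<'E'
from workcell import *
import cv2,json,numpy as np
c=camera_info('wrist');im=capture('wrist');cv2.imwrite('pics/w2.png',im[:,:,::-1])
json.dump({k:np.array(v).tolist() for k,v in c.items()},open('w2.json','w'));print(get_obs()['eef_pos'],get_obs()['eef_rot'])
E
```

```text
time: 2.03
eef_pos: [0.564, -0.2807, 0.1622]
eef_rot: [-0.626, 0.78, -0.001, 0.001]
force: [0.6, -0.2, 0.2]
width: 1.001
[ 0.56430366 -0.28039475  0.16241343] [-6.26138587e-01  7.79709756e-01 -1.62224961e-03  7.30870876e-04]
```

View pics/w2.png

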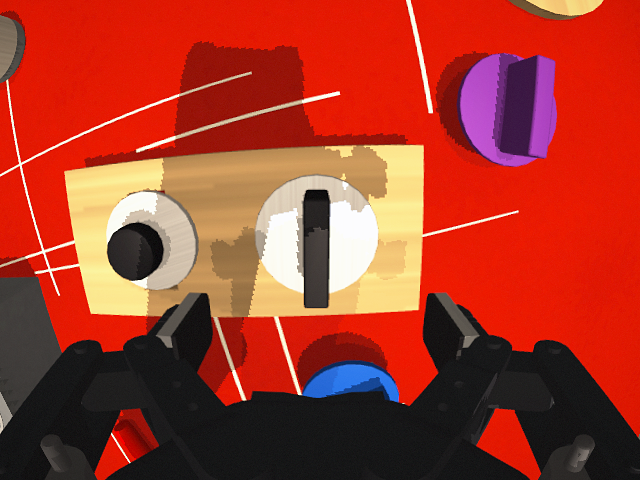

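Run:
```python
import cv2
for k,(a,b,c,d) in {'1':(145,255,245,355),'2':(165,320,245,390)}.items():
    w=cv2.imread(f'pics/w{k}.png')[a:b,c:d]
    w=cv2.convertScaleAbs(w,alpha=1.6,beta=20)
    cv2.imwrite(f'pics/cw{k}.png',cv2.resize(w,None,fx=3.8 if k=='2' else 5,fy=3.8 if k=='2' else 5,interpolation=cv2.INTER_CUBIC))
```

```text
(no output)
```

View pics/cw1.png

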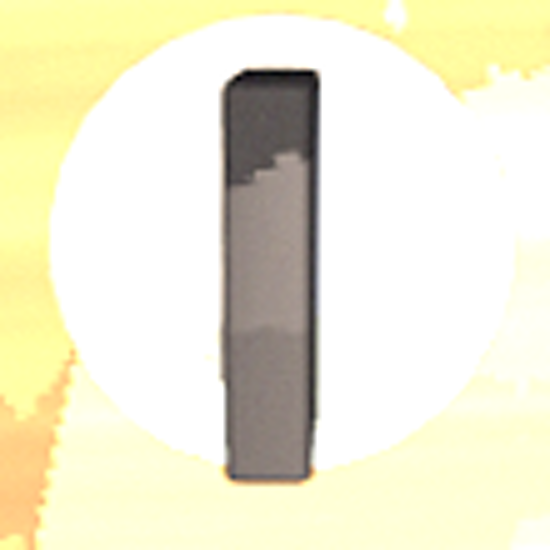

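View pics/cw2.png

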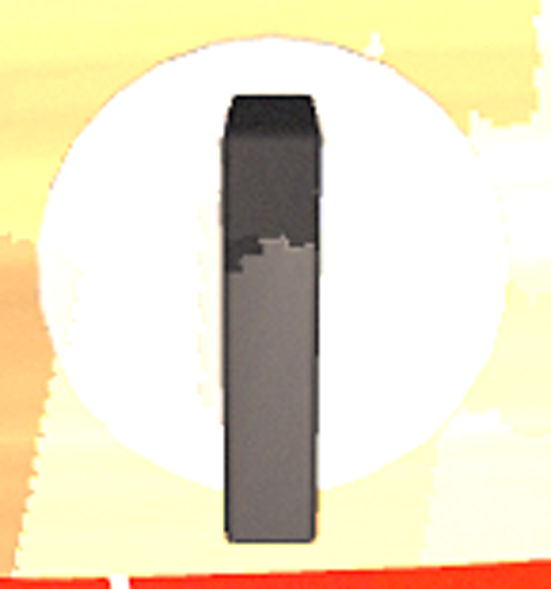

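Run:
```python
from h import *
import json
c1=json.load(open('w1.json'));c2=json.load(open('w2.json'))
A=[(290,162.4),(306.4,162.2),(306.8,241),(290.4,241)];B=[(303.9,201.8),(329.2,201.8),(328.2,307.6),(304.7,307.6)]
T=[tri([ray('wrist',*a,c1),ray('wrist',*b,c2)]) for a,b in zip(A,B)]
for x,e in T: print(x.round(4),np.round(e,4))
print('mean',np.mean([x for x,_ in T],0).round(4))
for z in(.093,.095):
  for P,c in((A,c1),(B,c2)):
    Q=np.array([plane('wrist',*p,z,c) for p in P]);d=(Q[0]+Q[1]-Q[2]-Q[3]);print(z,Q.mean(0).round(4),'len',np.linalg.norm(d)/2,'w',np.linalg.norm(Q[0]+Q[3]-Q[1]-Q[2])/2,'ang',np.degrees(np.arctan2(d[1],d[0])))
print('disc',tri([ray('wrist',301.5,194,c1),ray('wrist',316.7,234.9,c2)]),tri([ray('wrist',301.5,194,c1),ray('wrist',316.7,234.9,c2),ray('top',386.98,219.91),ray('side',360.4,314.2)]))
for c,p in((c1,(301.5,194)),(c2,(316.7,234.9))): print(plane('wrist',*p,.048,c))
```

```text
[ 0.5957 -0.2802  0.0903] [0.0005 0.0005]
[ 0.5931 -0.2943  0.0941] [0. 0.]
[ 0.5261 -0.2795  0.0904] [0. 0.]
[ 0.5289 -0.2651  0.0895] [0.0003 0.0003]
mean [ 0.561  -0.2798  0.0911]
0.093 [ 0.5614 -0.2802  0.093 ] len 0.0677638784726824 w 0.013919627284597754 ang -12.630370772525783
0.093 [ 0.5617 -0.2798  0.093 ] len 0.06710085104106821 w 0.014714087806773427 ang -12.532385938477184
0.095 [ 0.5617 -0.2804  0.095 ] len 0.0673256915092183 w 0.013829617690255399 ang -12.630370772525797
0.095 [ 0.5623 -0.28    0.095 ] len 0.06646780098912206 w 0.014575270580078159 ang -12.532385938477208
disc (array([ 0.55899848, -0.27953   ,  0.02950672]), [np.float64(0.00021434211850789763), np.float64(0.00021434211850785963)]) (array([ 0.56183335, -0.28002763,  0.04553675]), [np.float64(0.001069372083292058), np.float64(0.0011913703661403925), np.float64(0.0006102598978122083), np.float64(0.0007220726156709626)])
[ 0.56157982 -0.2810982   0.048     ]
[ 0.56367592 -0.28036687  0.048     ]
```

Bar centre is at (0.5615, -0.280), top at z≈0.092 and angle -12.6°. That agrees with the expected height of 0.093 and with the jaws, which are at -102.5°. I'll descend and grip at about z=0.057.

```bash
python3 -m creep '[{"delta_pos":[0,0.002,0.02],"yaw":0,"claw":-1},{"delta_pos":[0,0.003,0.05],"yaw":0,"claw":-1},{"delta_pos":[0,0.003,0.08],"yaw":0,"claw":-1},{"delta_pos":[0,0.003,0.097],"yaw":0,"claw":-1},{"delta_pos":[0,0.003,0.105],"yaw":0,"claw":-1},{"delta_pos":[0,0.003,0.105],"yaw":0,"claw":-1},{"delta_pos":[0,0.003,0.105],"yaw":0,"claw":-1},{"delta_pos":[0,0.003,0.105],"yaw":0,"claw":-1}]'
python3 - <<'E'
from workcell import *
import cv2
print(get_obs()['eef_pos']);cv2.imwrite('pics/w3.png',capture('wrist')[:,:,::-1]);print(get_obs()['eef_pos'],get_obs()['force'])
E
```

```text
time: 2.75
eef_pos: [0.562, -0.2792, 0.0573]
eef_rot: [-0.627, 0.779, -0.002, 0.001]
force: [-0.0, 0.3, 0.2]
width: 0.997
[ 0.56202185 -0.27915871  0.05726907]
[ 0.56199935 -0.27909401  0.05723637] [-0.83054393 -0.35105172 -0.63964096]
```

View pics/w3.png

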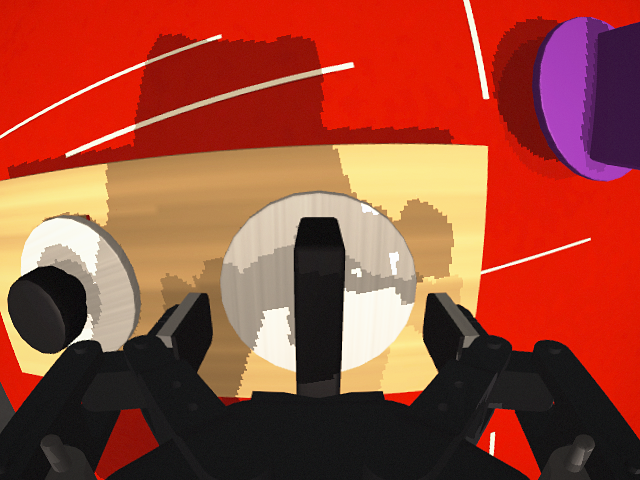

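The bar sits centred between the jaws, at about (318,320), with the fingers at 185 and 450. I'll close now.

```bash
python3 -m creep '[{"delta_pos":[0,0,0],"yaw":0,"claw":0},{"delta_pos":[0,0,0],"yaw":0,"claw":1},{"delta_pos":[0,0,0],"yaw":0,"claw":1},{"delta_pos":[0,0,0],"yaw":0,"claw":1},{"delta_pos":[0,0,0],"yaw":0,"claw":1},{"delta_pos":[0,0,0],"yaw":0,"claw":1},{"delta_pos":[0,0,0],"yaw":0,"claw":1},{"delta_pos":[0,0,0],"yaw":0,"claw":1},{"delta_pos":[0,0,0],"yaw":0,"claw":1},{"delta_pos":[0,0,0],"yaw":0,"claw":1}]' 80
```

```text
time: 3.63
eef_pos: [0.5607, -0.2785, 0.0554]
eef_rot: [-0.627, 0.779, -0.0, 0.0]
force: [-0.7, 0.1, 3.8]
width: 0.179
```

Gripped at width 0.179, which is about 15–16 mm and right for the bar. Next I'll lift straight up.

```bash
python3 -m creep '[{"delta_pos":[0,0,-0.01],"yaw":0,"claw":1},{"delta_pos":[0,0,-0.03],"yaw":0,"claw":1},{"delta_pos":[0,0,-0.06],"yaw":0,"claw":1},{"delta_pos":[0,0,-0.095],"yaw":0,"claw":1},{"delta_pos":[0,0,-0.13],"yaw":0,"claw":1},{"delta_pos":[0,0,-0.155],"yaw":0,"claw":1},{"delta_pos":[0,0,-0.165],"yaw":0,"claw":1},{"delta_pos":[0,0,-0.165],"yaw":0,"claw":1},{"delta_pos":[0,0,-0.165],"yaw":0,"claw":1},{"delta_pos":[0,0,-0.165],"yaw":0,"claw":1}]'
python3 - <<'E'
from workcell import *
import cv2,json,numpy as np
o=get_obs()
c=camera_info('wrist');cv2.imwrite('pics/w4.png',capture('wrist')[:,:,::-1])
json.dump({k:np.array(v).tolist() for k,v in c.items()},open('w4.json','w'))
cv2.imwrite('pics/s4.png',capture('side')[:,:,::-1]);print(o['eef_pos'],o['eef_rot'],o['force'],o['width'])
E
```

```text
time: 4.47
eef_pos: [0.5591, -0.2778, 0.2177]
eef_rot: [-0.627, 0.779, 0.002, -0.001]
force: [0.2, -0.2, -3.4]
width: 0.176
[ 0.55914198 -0.27780607  0.21769251] [-0.62673808  0.77922715  0.00183082 -0.00104071] [ 0.24767101 -0.24879963 -3.44371967] 0.17600511768117982
```

View pics/w4.png

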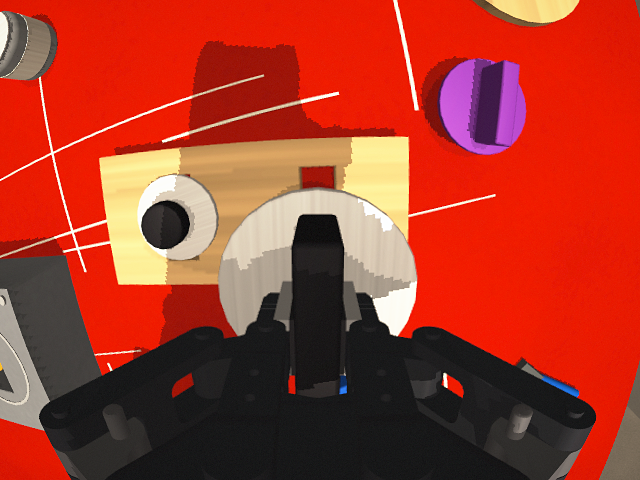

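View pics/s4.png

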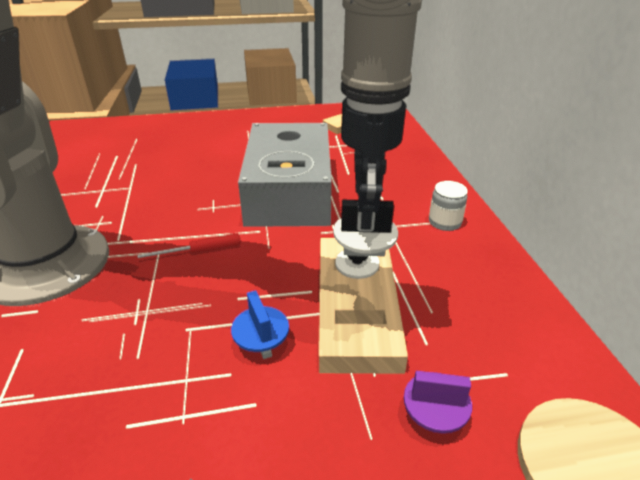

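Cover lifted cleanly; it shows in side at (365,220), and the bung is still in place at (357,262). I'll go partway to the extractor and refine the slot with the wrist camera.

```bash
python3 -m creep '[{"delta_pos":[-0.015,0.007,-0.01],"yaw":0,"claw":1},{"delta_pos":[-0.04,0.019,-0.02],"yaw":0,"claw":1},{"delta_pos":[-0.075,0.035,-0.03],"yaw":-0.02,"claw":1},{"delta_pos":[-0.11,0.052,-0.04],"yaw":-0.04,"claw":1},{"delta_pos":[-0.145,0.069,-0.042],"yaw":-0.05,"claw":1},{"delta_pos":[-0.18,0.085,-0.042],"yaw":-0.05,"claw":1},{"delta_pos":[-0.21,0.1,-0.042],"yaw":-0.05,"claw":1},{"delta_pos":[-0.23,0.109,-0.042],"yaw":-0.05,"claw":1},{"delta_pos":[-0.239,0.113,-0.042],"yaw":-0.05,"claw":1},{"delta_pos":[-0.239,0.113,-0.042],"yaw":-0.05,"claw":1},{"delta_pos":[-0.239,0.113,-0.042],"yaw":-0.05,"claw":1},{"delta_pos":[-0.239,0.113,-0.042],"yaw":-0.05,"claw":1}]'
python3 - <<'E'
from workcell import *
import cv2,json,numpy as np
o=get_obs()
c=camera_info('wrist');cv2.imwrite('pics/w5.png',capture('wrist')[:,:,::-1])
json.dump({k:np.array(v).tolist() for k,v in c.items()},open('w5.json','w'))
print(o['eef_pos'],o['eef_rot'],o['force'],o['width'])
E
```

```text
time: 5.57
eef_pos: [0.5017, -0.0228, 0.2617]
eef_rot: [-0.645, 0.764, -0.0, -0.001]
force: [0.4, -0.7, -2.4]
width: 0.179
[ 0.50165638 -0.02277802  0.26168041] [-6.44980189e-01  7.64199094e-01 -4.36334346e-05 -5.47107415e-04] [ 0.42122922 -0.67133943 -2.40723207] 0.17853161822219385
```

View pics/w5.png

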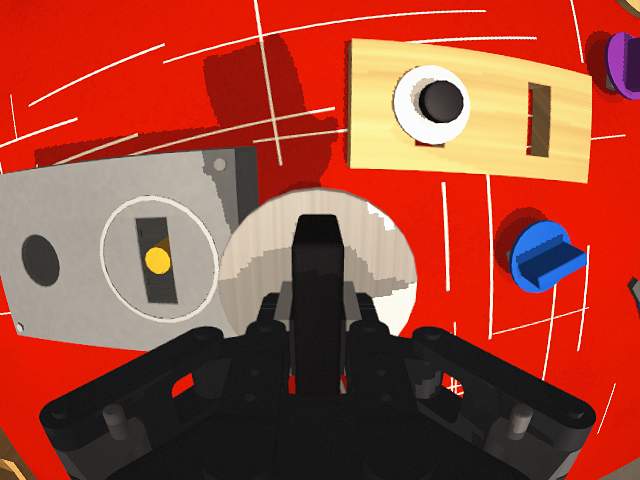

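The wrist view shows the slot at about (156,260) with its ring around (160,258). The round port is at (40,260) and the bung is undisturbed. I'll take a second, shifted wrist view so I can triangulate.

```bash
python3 -m creep '[{"delta_pos":[-0.012,0.012,0],"yaw":0,"claw":1},{"delta_pos":[-0.035,0.035,0],"yaw":0,"claw":1},{"delta_pos":[-0.055,0.05,0],"yaw":0,"claw":1},{"delta_pos":[-0.06,0.055,0],"yaw":0,"claw":1},{"delta_pos":[-0.06,0.055,0],"yaw":0,"claw":1},{"delta_pos":[-0.06,0.055,0],"yaw":0,"claw":1},{"delta_pos":[-0.06,0.055,0],"yaw":0,"claw":1}]'
cat > snap.py <<'E'
from workcell import *
import cv2,json,sys,numpy as np
k=sys.argv[1];o=get_obs()
c=camera_info('wrist');cv2.imwrite(f'pics/w{k}.png',capture('wrist')[:,:,::-1])
json.dump({a:np.array(v).tolist() for a,v in c.items()},open(f'w{k}.json','w'))
print(o['eef_pos'],o['eef_rot'],o['force'],o['width'])
E
python3 snap.py 6
python3 - <<'E'
import cv2
w=cv2.imread('pics/w5.png')[185:330,90:225];cv2.imwrite('pics/cw5.png',cv2.resize(w,None,fx=4,fy=4,interpolation=cv2.INTER_CUBIC))
E
```

```text
time: 6.2
eef_pos: [0.458, 0.0457, 0.2622]
eef_rot: [-0.645, 0.764, -0.0, -0.0]
force: [-0.4, 0.3, -2.4]
width: 0.178
[0.45798774 0.04572179 0.26217542] [-6.44918370e-01  7.64251408e-01 -2.85155538e-04 -3.40906376e-05] [-0.38604247  0.26435405 -2.43581035] 0.17829301444529735
```

View pics/w6.png

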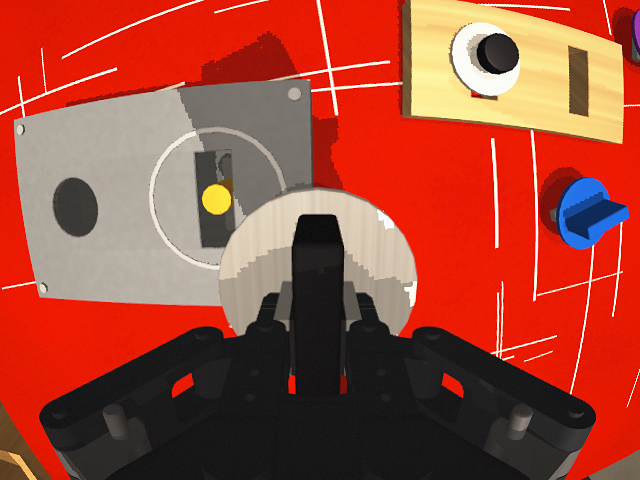

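View pics/cw5.png

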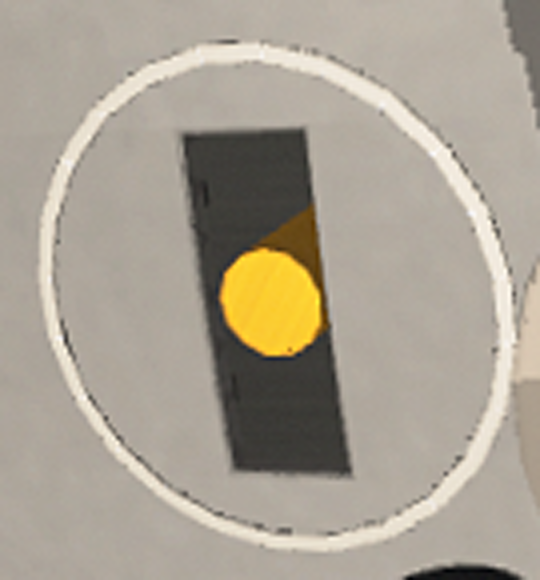

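Run:
```python
import cv2
w=cv2.imread('pics/w6.png')[120:275,140:290];cv2.imwrite('pics/cw6.png',cv2.resize(w,None,fx=3.8,fy=3.8,interpolation=cv2.INTER_CUBIC))
```

```text
(no output)
```

View pics/cw6.png

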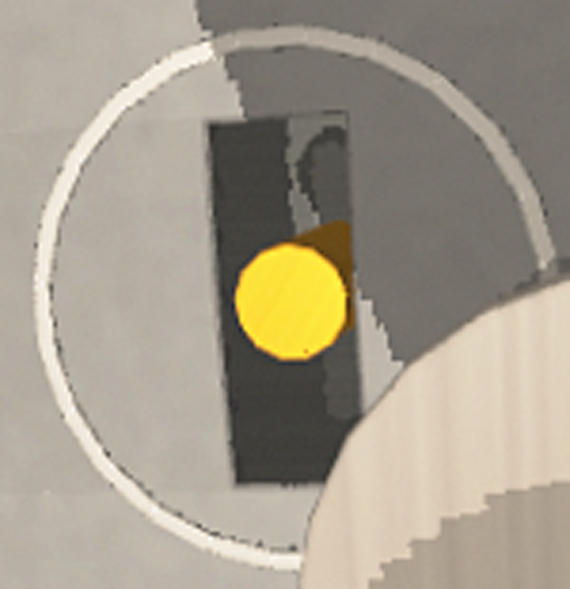

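Run:
```python
from h import *
import json
c5=json.load(open('w5.json'));c6=json.load(open('w6.json'))
A=np.array([(183,133),(305,128),(352,475),(233,471)])/4+[90,185]
B=np.array([(207,123),(347,112),(235,485)])/3.8+[140,120]
for i,j in((0,0),(1,1),(3,2)):
    x,e=tri([ray('wrist',*A[i],c5),ray('wrist',*B[j],c6)]);print(x.round(4),np.round(e,4))
for z in(.11,.112):
  P=np.array([plane('wrist',*p,z,c5) for p in A]);d=P[0]+P[1]-P[2]-P[3];print(z,'w5',P.mean(0).round(4),np.linalg.norm(d)/2,np.linalg.norm(P[0]+P[3]-P[1]-P[2])/2,np.degrees(np.arctan2(d[1],d[0])))
  Q=np.array([plane('wrist',*p,z,c6) for p in B]);d=Q[0]-Q[2];print('w6',((Q[1]+Q[2])/2).round(4),np.linalg.norm(d),np.linalg.norm(Q[0]-Q[1]),np.degrees(np.arctan2(d[1],d[0])))
# top screws
S=np.array([(120,64),(717,172),(645,536),(39,424)])/4.2+[50,170]
P=np.array([plane('top',*p,.11) for p in S]);d=P[0]+P[3]-P[1]-P[2];print('box long',np.degrees(np.arctan2(d[1],d[0]))-90);d=P[0]+P[1]-P[2]-P[3];print('short',np.degrees(np.arctan2(d[1],d[0])))
# ring w5 by ellipse outline -> rays to plane -> circle fit
w=cv2.imread('pics/w5.png')[185:330,90:225].astype(int);m=(w.min(2)>195);p=np.argwhere(m)[:,::-1]+[90,185]
p=p[(p[:,0]<215)];Q=np.array([plane('wrist',*q,.11,c5)[:2] for q in p]);A_=np.c_[2*Q,np.ones(len(Q))]
for _ in range(3):
    s=np.linalg.lstsq(np.c_[2*Q,np.ones(len(Q))],(Q**2).sum(1),rcond=None)[0];r=np.sqrt(s[2]+s[:2]@s[:2]);Q=Q[abs(np.linalg.norm(Q-s[:2],axis=1)-r)<.004]
print('ring w5',s[:2],r,len(Q))
```

```text
[0.5328 0.135  0.1076] [0.0002 0.0002]
[0.5286 0.103  0.1111] [0. 0.]
[0.4529 0.1466 0.11  ] [0.0001 0.0001]
0.11 w5 [0.4906 0.1248 0.11  ] 0.08120330578552903 0.030787361506793953 -8.926932594098105
w6 [0.4908 0.1249 0.11  ] 0.08092908448612425 0.031398664025045764 -8.706278391803858
0.112 w5 [0.4911 0.1237 0.112 ] 0.0806513406783712 0.030578089862877238 -8.926932594098098
w6 [0.491  0.1243 0.112 ] 0.08038003353664094 0.031185644609282873 -8.706278391803862
box long -8.813095035927816
short -8.686187250359664
ring w5 [0.49057507 0.12629912] 0.05834907593428021 1111
```

Slot centre is (0.4907, 0.1255, 0.110) with its axis at -8.8°. Wrist, top and ring agree within about 1.5 mm, and the measured size of 81 x 31 matches. I'll move over it.

```bash
python3 -m creep '[{"delta_pos":[-0.015,-0.003,0],"yaw":0,"claw":1},{"delta_pos":[-0.04,-0.008,0],"yaw":-0.015,"claw":1},{"delta_pos":[-0.065,-0.013,0.01],"yaw":-0.015,"claw":1},{"delta_pos":[-0.08,-0.017,0.03],"yaw":-0.015,"claw":1},{"delta_pos":[-0.084,-0.018,0.055],"yaw":-0.015,"claw":1},{"delta_pos":[-0.084,-0.018,0.075],"yaw":-0.015,"claw":1},{"delta_pos":[-0.084,-0.018,0.085],"yaw":-0.015,"claw":1},{"delta_pos":[-0.084,-0.018,0.085],"yaw":-0.015,"claw":1},{"delta_pos":[-0.084,-0.018,0.085],"yaw":-0.015,"claw":1},{"delta_pos":[-0.084,-0.018,0.085],"yaw":-0.015,"claw":1}]'
python3 snap.py 7
python3 - <<'E'
from workcell import *
import cv2
s=capture('side')[:,:,::-1];cv2.imwrite('pics/s7.png',cv2.resize(s[60:240,200:400],None,fx=3.3,fy=3.3,interpolation=cv2.INTER_CUBIC));cv2.imwrite('pics/s7f.png',s)
o=get_obs();print(o['qpos'])
E
```

```text
time: 7.08
eef_pos: [0.4899, 0.1271, 0.1784]
eef_rot: [-0.651, 0.759, -0.0, 0.001]
force: [-0.2, 0.4, -2.7]
width: 0.175
[0.48991282 0.1270934  0.17837302] [-6.51201689e-01  7.58904092e-01 -4.48087929e-04  8.59774095e-04] [-0.18584848  0.42716138 -2.67455141] 0.1751726015081789
[-0.10640454  0.28125778 -0.31873715  1.99190983  0.11348718  0.88245171
 -2.20824784]
```

View pics/s7.png

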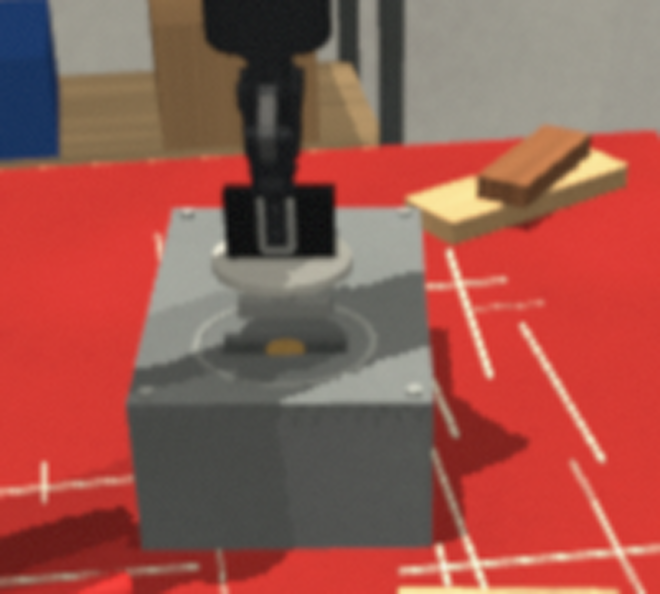

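View pics/w7.png

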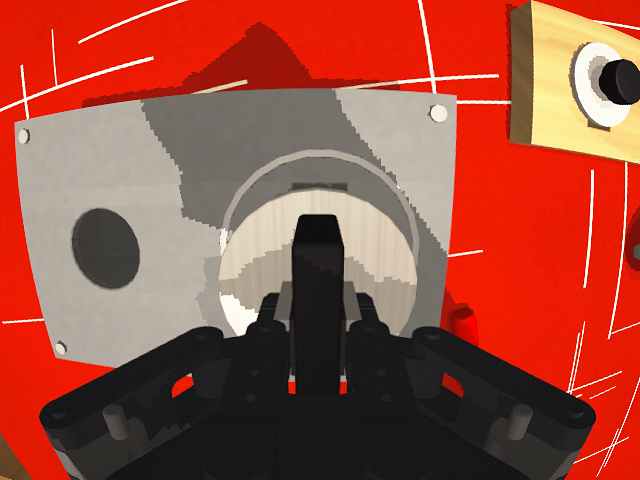

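The bar is lined up with the slot: the slot's far end spans u=293–347 (centre 320) against the bar at 318. I'll insert, first to about the plunger and then down to a grip height of about 37 mm.

```bash
python3 -m creep '[{"delta_pos":[0.001,0,0.005],"yaw":0,"claw":1},{"delta_pos":[0.001,0,0.012],"yaw":0,"claw":1},{"delta_pos":[0.001,0,0.02],"yaw":0,"claw":1},{"delta_pos":[0.001,0,0.026],"yaw":0,"claw":1},{"delta_pos":[0.001,0,0.03],"yaw":0,"claw":1},{"delta_pos":[0.001,0,0.03],"yaw":0,"claw":1},{"delta_pos":[0.001,0,0.03],"yaw":0,"claw":1}]'
python3 -c "
from workcell import *;o=get_obs();print(o['eef_pos'],o['force'],o['moment'])"
```

```text
time: 7.77
eef_pos: [0.4888, 0.1263, 0.1474]
eef_rot: [-0.652, 0.759, -0.0, -0.0]
force: [-2.0, -1.1, 4.5]
width: 0.178
[0.48884762 0.12634813 0.14736699] [-1.9773781  -1.11323357  4.51755274] [-0.31371134  0.25520538  0.01712488]
```

```bash
python3 -m creep '[{"delta_pos":[0,0,0.006],"yaw":0,"claw":1},{"delta_pos":[0,0,0.012],"yaw":0,"claw":1},{"delta_pos":[0,0,0.017],"yaw":0,"claw":1},{"delta_pos":[0,0,0.019],"yaw":0,"claw":1},{"delta_pos":[0,0,0.019],"yaw":0,"claw":1},{"delta_pos":[0,0,0.019],"yaw":0,"claw":1},{"delta_pos":[0,0,0.019],"yaw":0,"claw":1}]'
python3 -c "
from workcell import *;o=get_obs();print(o['eef_pos'],o['force'],o['moment'])"; python3 snap.py 8
```

```text
time: 8.35
eef_pos: [0.4891, 0.1265, 0.1293]
eef_rot: [-0.652, 0.759, -0.0, 0.0]
force: [-2.7, -1.3, 11.0]
width: 0.178
[0.48913348 0.12647929 0.12934962] [-2.65181385 -1.28144813 11.03442813] [-0.50842602  0.6962115  -0.0128586 ]
[0.48913348 0.12647929 0.12934962] [-6.51598377e-01  7.58564007e-01 -3.57534013e-04  2.74512812e-04] [-2.65181385 -1.28144813 11.03442813] 0.1776254902032873
```

View pics/w8.png

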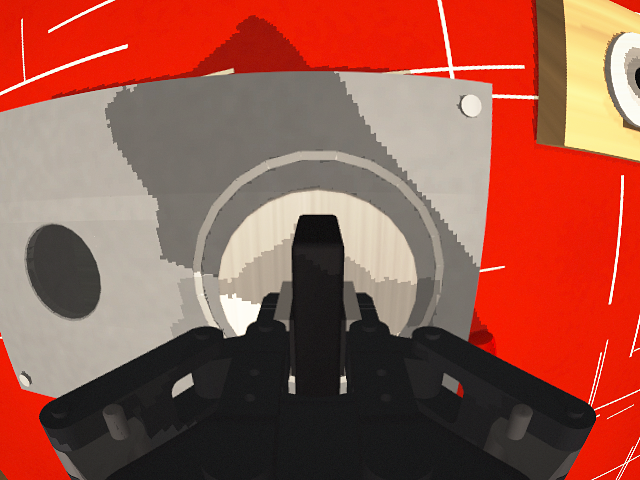

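Inserted, with the grip point about 38 mm above the slot. The spring push is about 13.5 N, as expected, and the disc is concentric with the ring at u≈318. I'll make the quarter turn (tool yaw negative, toward the middle of the last joint's range) with the cover held down.

```bash
python3 -m creep '[{"delta_pos":[0,0,0.001],"yaw":-0.05,"claw":1},{"delta_pos":[0,0,0.001],"yaw":-0.13,"claw":1},{"delta_pos":[0,0,0.001],"yaw":-0.22,"claw":1},{"delta_pos":[0,0,0.001],"yaw":-0.31,"claw":1},{"delta_pos":[0,0,0.001],"yaw":-0.40,"claw":1},{"delta_pos":[0,0,0.001],"yaw":-0.49,"claw":1},{"delta_pos":[0,0,0.001],"yaw":-0.58,"claw":1},{"delta_pos":[0,0,0.001],"yaw":-0.67,"claw":1},{"delta_pos":[0,0,0.001],"yaw":-0.76,"claw":1},{"delta_pos":[0,0,0.001],"yaw":-0.80,"claw":1},{"delta_pos":[0,0,0.001],"yaw":-0.80,"claw":1}]'
python3 -c "
from workcell import *;o=get_obs();print(o['eef_pos'],o['force'],o['moment'],o['qpos'])"
```

```text
time: 9.32
eef_pos: [0.4906, 0.1274, 0.129]
eef_rot: [0.896, -0.444, 0.001, -0.002]
force: [-0.6, -0.5, 11.4]
width: 0.173
[0.49056179 0.12741858 0.12899257] [-0.60325057 -0.45301545 11.38006419] [-0.02685126  0.11813507  0.07620781] [ 0.02094257  0.37302098 -0.47913234  2.02486288  0.23846941  0.79252089
 -1.51769972]
```

```bash
python3 -m creep '[{"delta_pos":[0,0,0],"yaw":-0.05,"claw":1},{"delta_pos":[0,0,0],"yaw":-0.13,"claw":1},{"delta_pos":[0,0,0],"yaw":-0.22,"claw":1},{"delta_pos":[0,0,0],"yaw":-0.31,"claw":1},{"delta_pos":[0,0,0],"yaw":-0.40,"claw":1},{"delta_pos":[0,0,0],"yaw":-0.49,"claw":1},{"delta_pos":[0,0,0],"yaw":-0.58,"claw":1},{"delta_pos":[0,0,0],"yaw":-0.67,"claw":1},{"delta_pos":[0,0,0],"yaw":-0.74,"claw":1},{"delta_pos":[0,0,0],"yaw":-0.767,"claw":1},{"delta_pos":[0,0,0],"yaw":-0.767,"claw":1},{"delta_pos":[0,0,0],"yaw":-0.767,"claw":1}]'
python3 -c "
from workcell import *;o=get_obs();print(o['eef_pos'],o['eef_rot'],o['force'],o['moment'],o['qpos'])"; python3 snap.py 9
```

```text
time: 10.32
eef_pos: [0.4905, 0.1275, 0.129]
eef_rot: [0.997, -0.077, 0.002, -0.001]
force: [-0.4, 0.5, 12.7]
width: 0.179
[0.49050658 0.12745479 0.1289821 ] [ 9.97003437e-01 -7.73297023e-02  1.88781768e-03 -8.36607612e-04] [-0.41383997  0.47667626 12.71339425] [-0.03389491  0.06329904 -0.03797423] [ 0.1553555   0.40568991 -0.64684597  2.01647876  0.3323644   0.81880293
 -0.83665222]
[0.49050658 0.12745479 0.1289821 ] [ 9.97003437e-01 -7.73297023e-02  1.88781768e-03 -8.36607612e-04] [-0.41383997  0.47667626 12.71339425] 0.17881053885552245
```

View pics/w9.png

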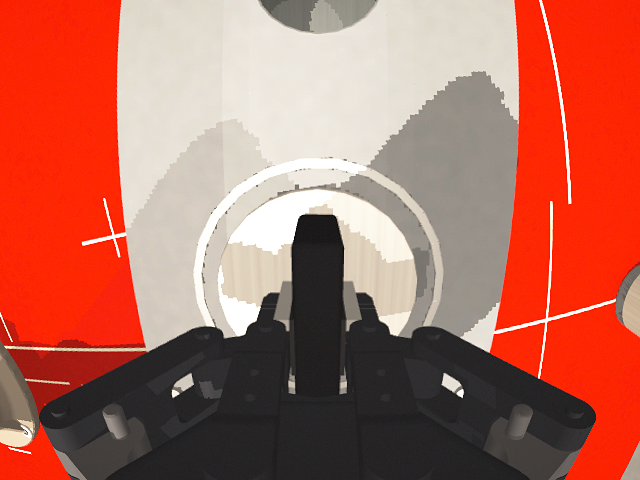

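Turned 90°: the bar is now at 81.1°, which is crosswise to the slot at -8.8°, and the round port appears straight ahead. I'll ease up with the spring to about 47 mm, then let go.

```bash
python3 -m creep '[{"delta_pos":[0,0,-0.003],"yaw":0,"claw":1},{"delta_pos":[0,0,-0.006],"yaw":0,"claw":1},{"delta_pos":[0,0,-0.008],"yaw":0,"claw":1},{"delta_pos":[0,0,-0.009],"yaw":0,"claw":1},{"delta_pos":[0,0,-0.009],"yaw":0,"claw":1},{"delta_pos":[0,0,-0.009],"yaw":0,"claw":1}]'
python3 -c "
from workcell import *;o=get_obs();print(o['eef_pos'],o['eef_rot'],o['force'],o['moment'])"
```

```text
time: 10.87
eef_pos: [0.4905, 0.1275, 0.1378]
eef_rot: [0.997, -0.077, 0.002, -0.001]
force: [0.4, 0.4, 7.8]
width: 0.174
[0.49045618 0.12746963 0.13781476] [ 9.97006915e-01 -7.72834389e-02  1.93873162e-03 -8.50202313e-04] [0.36488421 0.36080451 7.80264614] [ 0.02809145 -0.10482446  0.01071361]
```

```bash
python3 -m creep '[{"delta_pos":[0,0,0],"yaw":0,"claw":0.5},{"delta_pos":[0,0,0],"yaw":0,"claw":0},{"delta_pos":[0,0,0],"yaw":0,"claw":-0.5},{"delta_pos":[0,0,0],"yaw":0,"claw":-1},{"delta_pos":[0,0,0],"yaw":0,"claw":-1},{"delta_pos":[0,0,0],"yaw":0,"claw":-1},{"delta_pos":[0,0,0],"yaw":0,"claw":-1},{"delta_pos":[0,0,0],"yaw":0,"claw":-1},{"delta_pos":[0,0,0],"yaw":0,"claw":-1}]'
python3 -c "
from workcell import *;o=get_obs();print(o['eef_pos'],o['force'],o['width'])"; python3 snap.py 10
```

```text
time: 11.62
eef_pos: [0.4887, 0.1264, 0.1362]
eef_rot: [0.997, -0.077, -0.0, 0.0]
force: [0.6, -0.2, 0.6]
width: 1.002
[0.48866229 0.12640314 0.13616459] [ 0.63919606 -0.19393457  0.57692158] 1.0016921579610525
[0.48866229 0.12640314 0.13616459] [ 9.96996844e-01 -7.74421827e-02 -2.42341197e-05  1.93949329e-05] [ 0.63919606 -0.19393457  0.57692158] 1.0016921579610525
```

View pics/w10.png

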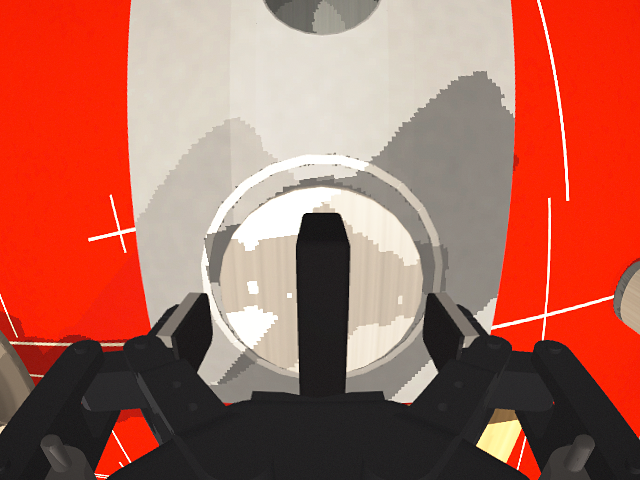

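Released with zero contact force. The bar is at about (322,300), between the open fingers and still straight. I'll withdraw straight up and measure the seated cover.

```bash
python3 -m creep '[{"delta_pos":[0,0,-0.01],"yaw":0,"claw":-1},{"delta_pos":[0,0,-0.03],"yaw":0,"claw":-1},{"delta_pos":[0,0,-0.06],"yaw":0,"claw":-1},{"delta_pos":[0,0,-0.09],"yaw":0,"claw":-1},{"delta_pos":[0,0,-0.11],"yaw":0,"claw":-1},{"delta_pos":[0,0,-0.12],"yaw":0,"claw":-1},{"delta_pos":[0,0,-0.12],"yaw":0,"claw":-1},{"delta_pos":[0,0,-0.12],"yaw":0,"claw":-1},{"delta_pos":[0,0,-0.12],"yaw":0,"claw":-1}]'
python3 snap.py 11
python3 - <<'E'
from workcell import *
import cv2
s=capture('side')[:,:,::-1];cv2.imwrite('pics/s11f.png',s);cv2.imwrite('pics/s11.png',cv2.resize(s[100:280,230:400],None,fx=3.3,fy=3.3,interpolation=cv2.INTER_CUBIC))
cv2.imwrite('pics/t11.png',capture('top')[:,:,::-1])
E
```

```text
time: 12.42
eef_pos: [0.4878, 0.1259, 0.2548]
eef_rot: [0.997, -0.078, -0.001, 0.0]
force: [0.1, 0.6, -0.3]
width: 1.0
[0.4878427  0.12589543 0.25480381] [ 9.96990835e-01 -7.75103557e-02 -1.10625065e-03  4.42590630e-04] [ 0.13027848  0.55023027 -0.27342084] 1.0000168044382258
```

View pics/w11.png

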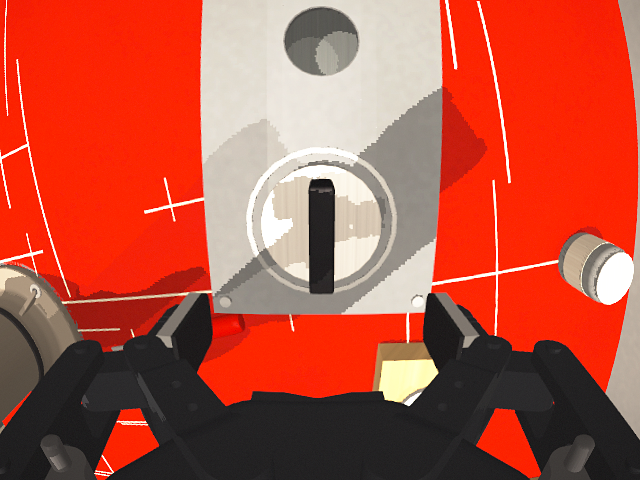

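View pics/s11.png

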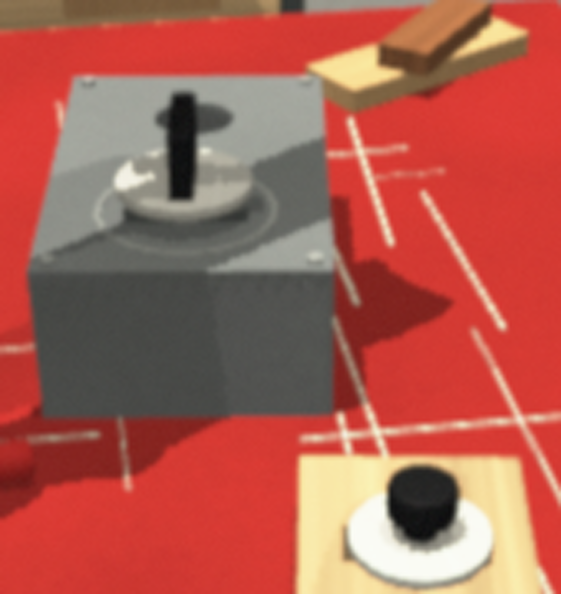

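View pics/t11.png

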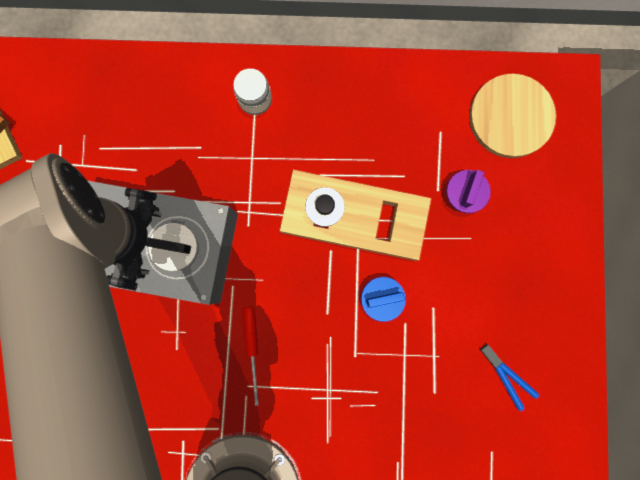

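Side and wrist views show the cover in the port with its bar across the slot, at side (285,145) and wrist (321,237). The disc stands a bit proud of the plate, as a seated cover should, and the bung is still in the rack at top (325,205). I'll check height and angle with numbers.

Run:
```python
from h import *
import json
c=json.load(open('w11.json'))
x0,y0=240,140;im=cv2.imread('pics/w11.png')
cv2.imwrite('pics/cw11.png',cv2.resize(cv2.convertScaleAbs(im[140:310,240:405],alpha=1.5,beta=15),None,fx=3.5,fy=3.5,interpolation=cv2.INTER_CUBIC))
s=cv2.imread('pics/s11f.png');cv2.imwrite('pics/cs11.png',cv2.resize(s[120:180,255:320],None,fx=9,fy=9,interpolation=cv2.INTER_CUBIC))
```

```text
(no output)
```

View pics/cw11.png

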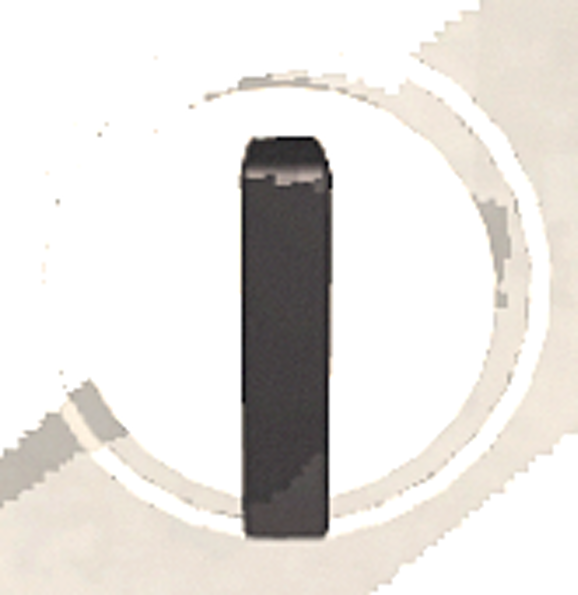

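View pics/cs11.png

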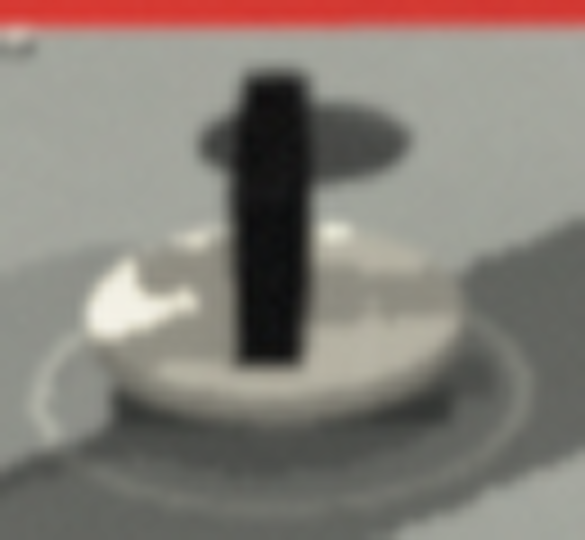

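Run:
```python
from h import *
import json
c=json.load(open('w11.json'))
print('far top edge',tri([ray('side',285.8,128.2),ray('wrist',322,187.1,c)]),'expect z .177')
print('disc',tri([ray('side',285.3,154.2),ray('wrist',322.9,223.4,c)]),'expect z .132')
for z in(.163,.170,.177,.197):
    P=np.array([plane('wrist',a/3.5+240,b/3.5+140,z,c) for a,b in((242,170),(331,170),(327,537),(245,537))]);d=P[0]+P[1]-P[2]-P[3]
    print(z,P.mean(0).round(4),'len',(np.linalg.norm(d)/2).round(4),'w',(np.linalg.norm(P[0]+P[3]-P[1]-P[2])/2).round(4),'ang',np.degrees(np.arctan2(d[1],d[0])).round(1))
```

```text
far top edge (array([0.49708343, 0.16285305, 0.17614168]), [np.float64(0.00047870761840277043), np.float64(0.0004787076184028439)]) expect z .177
disc (array([0.49183251, 0.13042657, 0.13101073]), [np.float64(0.000903405196770917), np.float64(0.0009034051967709877)]) expect z .132
0.163 [0.4908 0.1247 0.163 ] len 0.072 w 0.0161 ang 81.3
0.17 [0.491  0.1267 0.17  ] len 0.0698 w 0.0156 ang 81.3
0.177 [0.4913 0.1287 0.177 ] len 0.0677 w 0.0152 ang 81.3
0.197 [0.492  0.1344 0.197 ] len 0.0615 w 0.0138 ang 81.3
```

Bar top is at z=0.176 (expected 0.177), the disc at 0.131 (expected 0.132) and the bar at 81.3° (crosswise is 81.2°). The cover is seated and locked, so I'll hand in.

```bash
python3 -c "
from workcell import *;o=get_obs();print(o['time'],o['force'],job_done())"
```

```text
the job is handed in; nothing more can be done
12.5667 [-0.09226     0.04676972  0.47638473] None
```

The black-bar cover is locked in the slot-shaped port of the extractor, and I handed the job in at 12.6 s. I lifted it from the rack and lined its bar up with the slot. I pushed it down against the spring to a grip height of about 38 mm, turned it 90°, eased up and let go.

Last checks:
- **Height:** the bar top measured 0.176 m (0.177 expected) and the disc 0.131 m (0.132 expected), so the spring has lifted it to its seat.
- **Angle:** the bar lies at 81.3° and the slot at -8.8°, so it is crosswise within about 0.1°.
- **Surroundings:** the bung was still in its well in the last pictures. The gripper was open and clear of everything, with almost no force on it (under 0.5 N).

**Disagreements:**
- The views differed by 1 to 3 mm on the slot's sideways position, well inside the slot's 8 mm clearance on each side of the wings.
- Before the grasp, the two-view wrist measurement of the disc height came out low (0.030 m instead of 0.048 m) because shadow spoiled the disc outline. I did not use it for the grasp; the bar edges and the other views agreed with each other.

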